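# Bolt the tool chest

### The job

Lock the pine tool chest: push the knob of the bolt on its lid along the slot until the bolt is fully home in the keeper on the other lid leaf, then push the knob over into the notch at the end of the slot and down as far as it goes. Only push the knob with your fingertips, never take it between the fingers. Do not lift the lid, shove the chest along the bench or disturb the tools lying on and around it, and finish clear of everything.

Things in the scene. Friction and masses are not known exactly. Their poses are not given: they have to be found in the camera images.
- chest: Loose pine tool chest, 220 (x) x 360 (y) x 125 mm high, about 6 kg. Origin: centre of its underside; z up, y along its length. Its lid is two 12 mm leaves hinged at the short ends (y = -180, +180 mm), meeting at y = 0, top 125 mm above the origin. On it lies a barrel bolt: a 16 mm steel rod along chest y at x = 0, axis 139 mm above the origin, which slides towards +y into the keeper.
- knob (a point): Centre of the bolt's steel ball knob, 22 mm across, on a 9 mm stem, 44 mm from the rod's axis. Frame: z along the stem from rod to ball, y along the rod (the way home, same as chest y). It starts upright, centre at chest x = 0 and 183 mm above the chest's underside (58 mm above the lid), and is later pushed over towards chest -x.
- notch (a point): Where the rod's axis meets the stem when the bolt is home: chest x = 0, y = -57 mm, 14 mm above the lid. The fixed dark barrel (29 mm wide, top 29 mm above the lid, chest y = -118 to -14 mm) has an L-shaped slot: straight along its top from the drawn position to here, and here a notch, 13 mm long along y, down its chest -x side to the rod's level.
- bolt_slide (a joint): Travel of the bolt towards chest +y, m: 0 drawn (knob at chest y = -98 mm), 0.041 at the stop, fully home (knob at chest y = -57 mm). It starts between 0 and 0.02, drags with about 2 N and stays where it is left. The stem can enter the notch only from 0.038 on.
- bolt_turn (a joint): Turn of the knob about the rod's axis, rad: 0 upright, growing as it goes over to chest -x; about 1.45 at the stop, knob nearly level and locked against sliding. In the straight slot the stem only rocks by about 0.1. It turns against about 1 N at the knob and stays where it is left.
- keeper (a point): Centre of the keeper, the fixed loop on the leaf at +y that the rod enters: 26 mm wide, 22 mm long, its top 27 mm above the lid; the centre is level with the rod's axis, at chest y = +24 mm.
- leaf_right (a joint): Lid leaf at chest -y, which carries the bolt: 0 shut, rad, grows as it is lifted (gravity keeps it shut).
- leaf_left (a joint): Lid leaf at chest +y, which carries the keeper: 0 shut, rad, grows as it is lifted (gravity keeps it shut).
- screwdriver: Bystander: screwdriver with red and orange handle 28 mm thick, about 170 mm long, lying on the leaf at +y. Origin: on its underside at the handle's front end.
- tape_roll: Bystander: roll of masking tape, 76 mm across, 25 mm high, lying flat on the leaf at +y. Origin: centre of its underside.
- tape_measure: Bystander: black tape measure 64 x 58 x 32 mm, lying flat on the leaf at -y, on the +x side of the bolt. Origin: centre of its underside.
- glue_bottle: Bystander: white glue bottle, 54 mm across, 158 mm high, upright on the bench on the chest's -x side. Origin: centre of its underside.
- wrench: Bystander: wrench lying on the bench on the chest's -x side. Origin: underside, middle.
- tray: Bystander: low open pine tray 130 x 300 x 52 mm with a screwdriver and pliers in it, on the bench on the chest's +x side. Origin: centre of its underside.

How it is judged:
On the way, in this order (a step that is already met when the one before it is completed fails the run):
1. the bolt is pushed fully home in its keeper (value of joint bolt_slide above 0.037 m), for 0.1 s.
2. the knob is pushed over and down in the notch (value of joint bolt_turn above 1.25 rad), for 0.1 s.
At the end, for the whole second after the job is handed in: The bolt stands within 4.5 mm of its home stop, the knob is turned down to 1.25 rad or more from upright (stop at about 1.45), both leaves are shut (under 0.03 rad), the chest is at rest within 25 mm of where it stood (value of joint bolt_slide above 0.0365 m and value of joint bolt_turn above 1.25 rad and value of joint each of leaf_right, leaf_left below 0.03 rad and distance of chest from where it was at the start of the episode below 0.025 m and linear speed of chest below 0.02 m/s); the robot touches nothing.
It fails at once if the knob is taken between the fingers (contact force between the fingers and bolt_turn above 0.5 N and x of the grasp point in the frame of knob between -0.012 and 0.012 m and y of the grasp point in the frame of knob between -0.012 and 0.012 m and z of the grasp point in the frame of knob between -0.035 and 0.014 m).
It fails at once if a lid leaf is lifted (value of joint any of leaf_right, leaf_left above 0.06 rad).
It fails at once if the chest is shoved more than 25 mm, lifted or tipped (distance of chest from where it was at the start of the episode above 0.025 m or angle between chest's own z axis and vertical above 0.06 rad).
It fails at once if a tool or other thing on or around the chest is moved by more than 30 mm (distance of any of screwdriver, tape_roll, tape_measure, glue_bottle, wrench, tray from where it was at the start of the episode above 0.03 m).
It also fails if it takes over 48 s, if anything falls off the work surface, if the arm or the gripper's body presses on something with over 40 N, if the wrist force passes 120 N, or if a joint passes its speed limit or range.

### The arm

A 6-joint arm with a two-finger parallel gripper is mounted at the origin on the work surface. World frame = base frame: x ahead of the robot, y to its left, z up, the work surface at z = 0. Lengths are in m, angles in rad, forces in N, time in s.
With the tool pointing down it reaches from about 0.375 to 0.9 m from the base axis. Payload 3.1 kg.
Tool frame: the origin (TCP) lies midway between the tips of the shut fingers; the grasp point (between the pads) lies 19 mm behind it; x points along the fingers, z is the direction in which the jaws open and shut, and the axes are right-handed (so a half turn about x gives the same grasp; the last joint's range is limited). The gripper opens to 87 mm and grips with 3 to 60 N. Pads are 19 mm wide; open, the fingers measure 117 mm over their backs; the gripper's body (75 mm by 190 mm) begins 51 mm behind the grasp point.
Start: joints at [-1.286, 0.527, 1.433, -0, 1.181, -0.178], TCP at [0.279, -0.559, 0.223] pointing down, gripper open.
Joint ranges: [-3.08, 3.08], [-0.75, 2.2], [0.22, 2.44], [-1.43, 4.57], [0, 2.65], [-2.85, 2.85]. Speed limits (rad/s): [2.79, 2.79, 3.14, 3.14, 3.14, 3.14].

### API

Orientations are given as a unit quaternion [x, y, z, w].
In Python, from rig import robot, optics, workorder gives the robot as it stands.
- The arm moves only by the tool arm_command, never from a script. Its argument "plan" is a list of rows, each a list of 7 numbers: the shift along the tool's x, y, z in cm, then the turn, a rotation vector about the tool's x, y, z in rad, then the finger opening in cm, from 0 to 8.7. In form: [[x, y, z, ax, ay, az, gripper], ...]. A call has 1 to 12 rows; each row shifts and turns the pose as measured when the row begins, along the tool's axes as they then stand; what a row does not reach is not made up. A row lasts 1/8 s, in which the tool goes at most 62.5 mm and 10.7 degrees, less where a joint would pass 70% of its speed; a pose out of reach is approached as far as the arm can. A call with a gripper value outside its range is refused whole. The fingers move at their own pace and stop on an object; "grip_force" is the grip in N (left out, the last holds). Time passes only in rows, so rows that do not move let the fingers close. It gives the time, the measured TCP pose, the force and the opening at its end, in the units of the state.
- robot.get_obs(): the state, without advancing time (a new reading comes with each control period).
- optics.camera(name): name is "scene" or "top" or "wrist"; returns (picture, depth): 420x560x3 uint8, blue, green, red; 420x560 float32, m along the optical axis (not along the pixel's ray), 0 where there is no reading.
- optics.camera_info(name): a dict with "mtx" (3x3 intrinsics, pixels), "position" and "rotation" of the camera in the world; the wrist camera has in their place "tool_from_camera" (4x4, takes a point from camera to tool coordinates, whose origin is the TCP and whose axes are the tool frame's). Camera axes: x right, y down, z forward; pixel columns grow to the right and rows downward; lengths in m; the calibration is good to about 2 mm. A picture is of the moment at which its call begins: read the wrist's pose just before it. camera_info takes no time and is no camera call.
- workorder.hand_in(): hands the job in, once; it reports no verdict.
The state is a dict: "time": time; "q": joint angles; "joint_velocities": joint speeds; "joint_torque": joint torques, N m; "position": TCP position; "tool_rot": TCP orientation; "ft_force": force on the tool from outside, world axes, zero at the start; "moment": the same for the moment, N m; "grip_width": finger opening in m.
Only numpy, scipy, OpenCV 4.12 (cv2) and the standard library are available. Lean on these libraries where they do the work, as an engineer would, in place of code of your own. Each camera call takes 0.05 s, during which the arm holds its last target. There are 200 camera calls.

## Working session

There is one attempt and no reset: what is moved stays moved. The work goes in short steps, Python scripts to look and compute and a tool call to move; the robot and the scene stay as the last step left them, time stands still between calls to the robot, and variables do not carry over. Pictures are saved under pics/ and viewed, about 8 in all and at most 12, crops included, and the job is handed in when it is done.

Besides the shell and the picture viewer there is one more tool, called as name(argument=value, ...), one argument or row to a line, values as JSON. arm_command: Moves the arm, as the interface text tells. Its arguments: {"type":"object","properties":{"plan":{"type":"array"},"grip_force":{"type":"number"}},"required":["plan"]}

```bash
mkdir -p pics; ls; cat > h.py <<'E'
import numpy as np, cv2
from rig import robot, optics, workorder
from scipy.spatial.transform import Rotation as R
def cam(n):
    o=robot.get_obs(); im,d=optics.camera(n); i=optics.camera_info(n); K=np.array(i['mtx'])
    if n=='wrist':
        T=np.eye(4);T[:3,:3]=R.from_quat(o['tool_rot']).as_matrix();T[:3,3]=o['position'];T=T@np.array(i['tool_from_camera'])
        return im,d,K,T[:3,:3],T[:3,3]
    r=np.array(i['rotation']); r=r if r.shape==(3,3) else R.from_quat(r.ravel()).as_matrix()
    return im,d,K,r,np.array(i['position'])
def cloud(d,K,r,p):
    v,u=np.mgrid[:d.shape[0],:d.shape[1]]
    return (np.stack([(u-K[0,2])/K[0,0]*d,(v-K[1,2])/K[1,1]*d,d],-1))@r.T+p
def ray(u,v,K,r,p,z):
    a=r@np.array([(u-K[0,2])/K[0,0],(v-K[1,2])/K[1,1],1]); return p+a*(z-p[2])/a[2]
E
python3 - <<'E'
from h import *
print(robot.get_obs())
for n in('top','scene'):
    im,d,K,r,p=cam(n); cv2.imwrite(f'pics/{n}0.png',im); np.savez(f'{n}0.npz',im=im,d=d,K=K,r=r,p=p); print(n,K.tolist(),r.round(3).tolist(),p)
E
```

```text
pics
{'time': 0.0, 'q': array([-1.28651322e+00,  5.28469215e-01,  1.43388783e+00,  1.41284828e-05,
        1.18139505e+00, -1.78490750e-01]), 'joint_velocities': array([-2.31283365e-03,  1.19389970e-03,  1.34408467e-05,  3.02024887e-04,
        1.25322019e-03,  1.24422860e-03]), 'joint_torque': array([-1.69500527e-04, -4.40044606e+01, -1.76592457e+01,  6.33007963e-02,
        5.82660839e-02, -1.54763766e-04]), 'position': array([ 0.27884852, -0.5585364 ,  0.22157437]), 'tool_rot': array([ 0.37252618,  0.6019017 , -0.37149818,  0.60077258]), 'ft_force': array([ 0.33838491,  0.87684173, -0.70241891]), 'moment': array([ 0.04521135,  0.02762419, -0.05757939]), 'grip_width': 0.08735048066161683}
top [[438.64124963202454, 0.0, 279.62592527795994], [0.0, 438.64124963202454, 205.62350385776787], [0.0, 0.0, 1.0]] [[0.002, -0.998, 0.065], [-1.0, -0.001, 0.022], [-0.022, -0.065, -0.998]] [0.5159829  0.05113645 0.95605238]
scene [[545.1657807517439, 0.0, 274.5125164651328], [0.0, 545.1657807517439, 200.864140035623], [0.0, 0.0, 1.0]] [[0.695, 0.631, -0.345], [0.719, -0.605, 0.343], [0.008, -0.486, -0.874]] [ 0.98157848 -0.35994764  1.14220817]
```

View pics/top0.png

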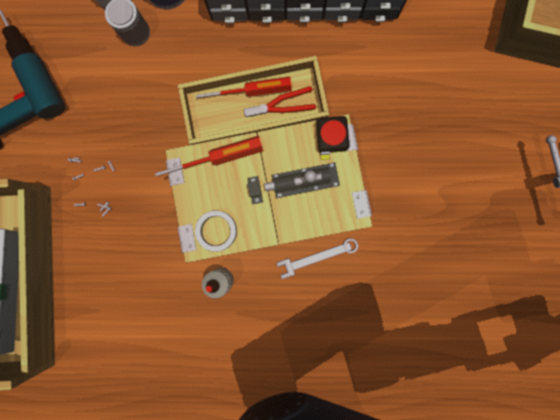

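View pics/scene0.png

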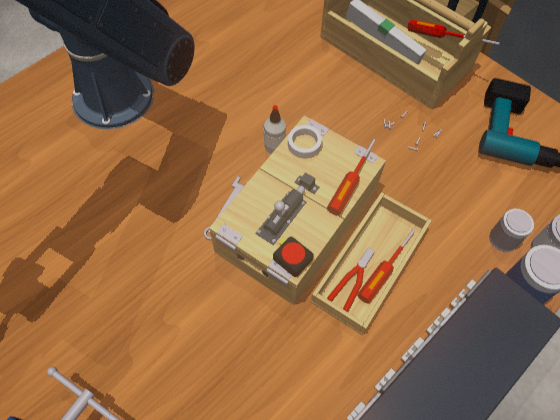

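The top view shows the chest with lid corners near (168,148), (355,118), (370,225) and (185,260). The knob is at about (310,177), the barrel spans (275–338,180), and the keeper is at (255,190). The tape measure is at (333,135). The scene view agrees, with the knob at about (280,205). Next I'll measure.

```bash
python3 - <<'E'
from h import *
t=np.load('top0.npz'); P=cloud(t['d'],t['K'],t['r'],t['p'])
z=P[...,2]
sub=np.zeros(z.shape,bool); sub[110:270,155:380]=1
m=(sub&(abs(z-.125)<.006)).astype(np.uint8)
m=cv2.morphologyEx(m,cv2.MORPH_OPEN,np.ones((3,3)))
cs,_=cv2.findContours(m,0,2); c=max(cs,key=cv2.contourArea)
xy=P[c[:,0,1],c[:,0,0],:2].astype(np.float32)
rc=cv2.minAreaRect(xy); print('lid rect',rc, 'lid z',np.median(z[m>0]))
b=cv2.boxPoints(rc)
# long axis
e=[b[1]-b[0],b[2]-b[1]]; l=max(e,key=np.linalg.norm); l=l*np.sign(l[1]); yaw=np.arctan2(-l[0],l[1]); print('yaw',yaw,np.degrees(yaw),[np.linalg.norm(i) for i in e])
c0=np.array(rc[0]); Rz=np.array([[np.cos(yaw),-np.sin(yaw)],[np.sin(yaw),np.cos(yaw)]])
def loc(q): return (q-c0)@Rz
for n in('top','scene'):
    t=np.load(n+'0.npz'); P=cloud(t['d'],t['K'],t['r'],t['p']); Q=loc(P[...,:2]); z=P[...,2]
    box=(abs(Q[...,0])<.05)&(abs(Q[...,1])<.15)
    k=box&(abs(Q[...,0])<.025)&(z>.172)&(z<.21)&(Q[...,1]<-.03); print(n,'knob n',k.sum(),'world',P[k].mean(0),'local',Q[k].mean(0),'zmax',z[k].max() if k.any() else 0, 'px',np.argwhere(k).mean(0)[::-1])
    # barrel: heights .145-.157
    k=box&(abs(z-.152)<.006)&(abs(Q[...,0])<.03); print(' barrel y range',np.percentile(Q[k],[2,50,98],axis=0).round(4).tolist())
# objects heights along -x side
    for nm,lo,hi,zlo in(('-x side',(-.25,-.25),(-.111,.25),.01),('lid obj',(-.11,-.18),(.11,.18),.14)):
        k=(Q[...,0]>lo[0])&(Q[...,0]<hi[0])&(Q[...,1]>lo[1])&(Q[...,1]<hi[1])&(z>zlo)
        lab,L,st,ce=cv2.connectedComponentsWithStats(k.astype(np.uint8))
        for i in range(1,lab):
            if st[i,4]>25: s=L==i; print(nm,st[i,4],np.percentile(Q[s],[1,99],axis=0).round(3).tolist(),z[s].max().round(3))
E
```

```text
lid rect ((0.604910135269165, 0.09352215379476547), (0.21988211572170258, 0.3604110777378082), 11.123141288757324) lid z 0.12472795916482604
yaw 0.19413552 11.123145 [np.float32(0.3604111), np.float32(0.21988206)]
top knob n 122 world [0.61782236 0.01540612 0.1897431 ] local [-0.00240035 -0.07913962] zmax 0.19586921219553877 px [309.67213115 176.        ]
 barrel y range [[-0.0283, -0.1159], [-0.0012, -0.0366], [0.012, 0.1094]]
-x side 719 [[-0.188, 0.112], [-0.137, 0.162]] 0.16
lid obj 1106 [[0.04, -0.167], [0.104, -0.109]] 0.956
lid obj 1014 [[0.061, -0.004], [0.096, 0.171]] 0.956
lid obj 934 [[-0.014, -0.117], [0.014, 0.002]] 0.956
lid obj 174 [[-0.013, 0.013], [0.012, 0.035]] 0.956
lid obj 640 [[-0.098, 0.072], [-0.027, 0.145]] 0.956
scene knob n 95 world [0.61936037 0.01360221 0.18972713] local [-0.00123924 -0.08120635] zmax 0.19816925259685114 px [279.09473684 205.16842105]
 barrel y range [[-0.0271, -0.1161], [0.001, -0.0431], [0.0126, 0.1039]]
-x side 709 [[-0.185, 0.112], [-0.138, 0.158]] 0.161
lid obj 458 [[-0.099, 0.072], [-0.027, 0.146]] 0.157
lid obj 715 [[0.061, -0.004], [0.096, 0.171]] 0.159
lid obj 129 [[-0.013, 0.013], [0.013, 0.036]] 0.157
lid obj 744 [[-0.015, -0.117], [0.014, 0.002]] 0.198
lid obj 945 [[0.04, -0.169], [0.105, -0.111]] 0.164
```

```bash
cat >> h.py <<'E'
C=np.array([.6049,.0935]); YAW=.1941
Rz=np.array([[np.cos(YAW),-np.sin(YAW)],[np.sin(YAW),np.cos(YAW)]])
def w(x,y,z): return np.r_[C+Rz@np.array([x,y]),z]
def goal(lx,ly,z,jaw):   # jaw: angle of tool z in chest frame, tool down
    o=robot.get_obs(); M=R.from_quat(o['tool_rot']).as_matrix()
    a=YAW+jaw; tz=np.array([np.cos(a),np.sin(a),0]); tx=np.array([0,0,-1.]); G=np.c_[tx,np.cross(tz,tx),tz]
    d=M.T@(w(lx,ly,z)-np.array(o['position'])); rv=R.from_matrix(M.T@G).as_rotvec()
    l=Rz.T@(np.array(o['position'])[:2]-C)
    print('t %.2f local %s z %.4f F(chest) %s %.1f grip %.4f'%(o['time'],l.round(4),o['position'][2],(Rz.T@np.array(o['ft_force'])[:2]).round(1),o['ft_force'][2],o['grip_width']))
    print(' shift cm',(d*100).round(2),'rot',rv.round(3),'q',np.round(o['q'],2))
E
python3 - <<'E'
from h import *
print(R.from_quat(robot.get_obs()['tool_rot']).as_matrix().round(3))
for j in(0,1.5708,3.1416,-1.5708): goal(0,-.125,.25,j)
E
```

```text
[[-0.001  0.895  0.446]
 [ 0.002  0.446 -0.895]
 [-1.     0.    -0.002]]
t 0.10 local [-0.4457 -0.577 ] z 0.2217 F(chest) [-0.7  0.2] 0.2 grip 0.0868
 shift cm [ -2.75  54.97 -31.75] rot [-1.302e+00 -1.000e-03 -2.000e-03] q [-1.29  0.53  1.43  0.    1.18 -0.18]
t 0.10 local [-0.4457 -0.577 ] z 0.2217 F(chest) [-0.7  0.2] 0.2 grip 0.0868
 shift cm [ -2.75  54.97 -31.75] rot [-2.873  0.    -0.003] q [-1.29  0.53  1.43  0.    1.18 -0.18]
t 0.10 local [-0.4457 -0.577 ] z 0.2217 F(chest) [-0.7  0.2] 0.2 grip 0.0868
 shift cm [ -2.75  54.97 -31.75] rot [ 1.839 -0.002  0.002] q [-1.29  0.53  1.43  0.    1.18 -0.18]
t 0.10 local [-0.4457 -0.577 ] z 0.2217 F(chest) [-0.7  0.2] 0.2 grip 0.0868
 shift cm [ -2.75  54.97 -31.75] rot [ 0.269 -0.002 -0.   ] q [-1.29  0.53  1.43  0.    1.18 -0.18]
```

arm_command(
  plan=[
    [-0.4, 5, -2.9, 0, 0, 0, 0],
    [-0.4, 5, -2.9, 0, 0, 0, 0],
    [-0.4, 5, -2.9, 0, 0, 0, 0],
    [-0.4, 5, -2.9, 0, 0, 0, 0],
    [-0.4, 5, -2.9, 0, 0, 0, 0],
    [-0.4, 5, -2.9, 0, 0, 0, 0],
    [-0.4, 5, -2.9, 0, 0, 0, 0],
    [0, 5, -2.9, 0, 0, 0, 0],
    [0, 5, -2.9, 0, 0, 0, 0],
  ],
  grip_force=10,
)

```text
time: 1.23
position: [0.5718, -0.1159, 0.2476]
tool_rot: [0.376, 0.601, -0.374, 0.598]
ft_force: [0.2, -0.5, 0.3]
grip_width: 0.0053
```

```bash
python3 -c "
from h import *
goal(0,-.125,.21,-1.5708)"
```

```text
t 1.23 local [-0.0729 -0.1991] z 0.2476 F(chest) [ 0.1 -0.6] 0.3 grip 0.0053
 shift cm [ 3.78  8.94 -5.28] rot [ 0.258 -0.005  0.001] q [-0.39  0.44  1.51  0.    1.19  0.72]
```

arm_command(
  plan=[
    [0, 4.3, -2.5, 0, 0, 0, 0],
    [0, 4.3, -2.5, 0, 0, 0, 0],
    [1, 0, 0, 0.13, 0, 0, 0],
    [1.5, 0, 0, 0.13, 0, 0, 0],
    [0, 0, 0, 0, 0, 0, 0],
  ],
)

```text
time: 1.85
position: [0.6294, -0.024, 0.2196]
tool_rot: [0.449, 0.549, -0.449, 0.544]
ft_force: [0.5, 0.4, 1.3]
grip_width: 0.0004
```

```bash
python3 - <<'E'
from h import *
goal(0,-.125,.17,-1.5708)
im,d,K,r,p=cam('wrist'); cv2.imwrite('pics/w1.png',im)
im,d,K,r,p=cam('scene'); cv2.imwrite('pics/s1.png',cv2.resize(im[130:290,190:400],None,fx=3,fy=3,interpolation=cv2.INTER_CUBIC))
E
```

```text
t 1.85 local [ 0.0014 -0.12  ] z 0.2196 F(chest) [0.6 0.3] 1.3 grip 0.0004
 shift cm [ 4.96 -0.12  0.53] rot [ 0.001 -0.006  0.005] q [-0.22  0.54  1.42  0.    1.19  1.16]
```

View pics/s1.png

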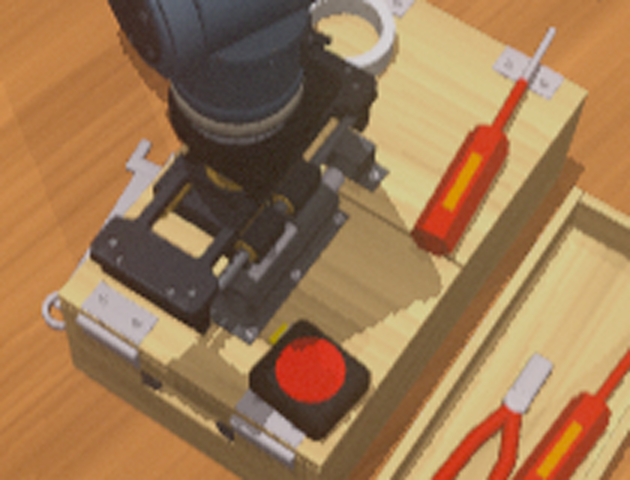

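The gripper is shut and above the barrel's drawn end, clear of the tape measure (crop about (315,375)). Now I'll lower it behind the knob.

arm_command(
  plan=[
    [2, -0.1, 0.3, 0, 0, 0, 0],
    [1.5, 0, 0.2, 0, 0, 0, 0],
    [1.2, 0, 0, 0, 0, 0, 0],
    [0, 0, 0, 0, 0, 0, 0],
  ],
)

```text
time: 2.45
position: [0.632, -0.0312, 0.1751]
tool_rot: [0.45, 0.547, -0.447, 0.547]
ft_force: [-0.5, 0.9, 0.1]
grip_width: 0.0003
```

```bash
python3 - <<'E'
from h import *
goal(0,-.083,.17,-1.5708)
im,d,K,r,p=cam('wrist'); cv2.imwrite('pics/w2.png',im)
E
```

```text
t 2.45 local [ 0.0025 -0.1276] z 0.1751 F(chest) [-0.3  0.9] 0.1 grip 0.0003
 shift cm [ 0.52 -0.24 -4.45] rot [ 0.003 -0.003 -0.003] q [-0.23  0.59  1.46  0.    1.09  1.14]
```

View pics/w2.png

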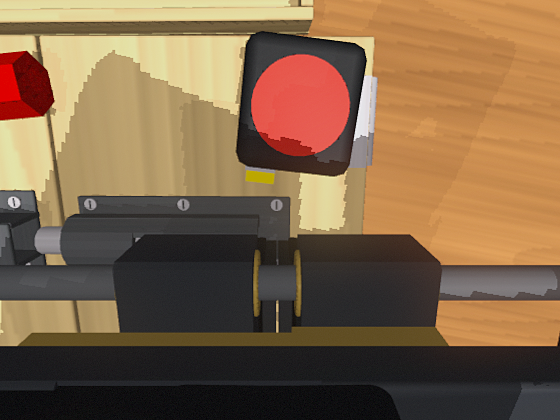

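The wrist view shows the tape measure at (300,105), well clear, but the fingers hide the knob. I'll advance using the force readings.

arm_command(
  plan=[
    [0.5, -0.2, -0.6, 0, 0, 0, 0],
    [0.2, -0.1, -0.6, 0, 0, 0, 0],
    [0, 0, -0.5, 0, 0, 0, 0],
    [0, 0, -0.5, 0, 0, 0, 0],
  ],
)

```text
time: 3.0
position: [0.6257, -0.0088, 0.1699]
tool_rot: [0.451, 0.546, -0.446, 0.548]
ft_force: [-0.1, -0.6, -0.4]
grip_width: 0.0003
```

```bash
python3 - <<'E'
from h import *
goal(0,-.083,.17,-1.5708)
im,d,K,r,p=cam('scene'); cv2.imwrite('pics/s2.png',cv2.resize(im[150:260,220:350],None,fx=5,fy=5,interpolation=cv2.INTER_CUBIC))
E
```

```text
t 3.00 local [ 0.0007 -0.1044] z 0.1699 F(chest) [-0.2 -0.6] -0.4 grip 0.0003
 shift cm [-0.   -0.06 -2.14] rot [ 0.003 -0.001 -0.007] q [-0.19  0.59  1.49  0.    1.06  1.18]
```

View pics/s2.png

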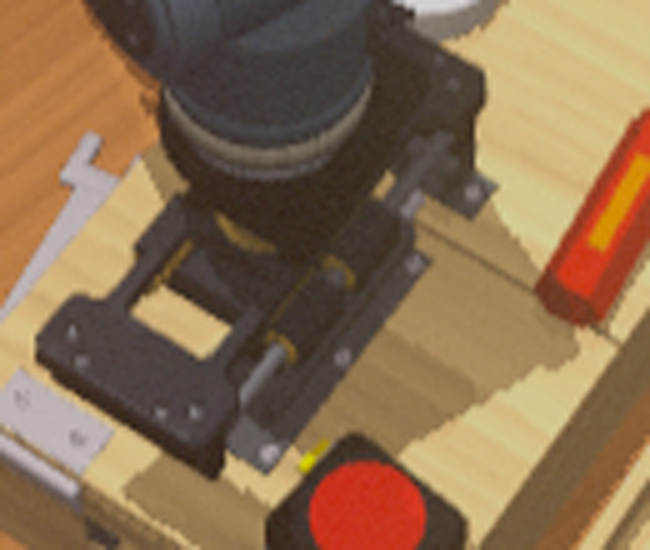

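The gripper hides the knob in both views (5 pictures viewed so far). I'll go on in small steps.

arm_command(
  plan=[
    [0, 0, -0.5, 0, 0, 0, 0],
    [0, 0, -0.5, 0, 0, 0, 0],
  ],
)

```text
time: 3.3
position: [0.6238, 0.0015, 0.1702]
tool_rot: [0.45, 0.545, -0.446, 0.549]
ft_force: [-0.3, -2.2, -1.3]
grip_width: 0.0007
```

```bash
python3 -c "
from h import *
goal(0,-.083,.17,-1.5708)"
```

```text
t 3.30 local [ 0.0008 -0.0939] z 0.1702 F(chest) [-0.7 -2.1] -1.3 grip 0.0007
 shift cm [ 0.02 -0.07 -1.09] rot [ 0.004 -0.    -0.008] q [-0.18  0.58  1.49  0.    1.06  1.19]
```

arm_command(
  plan=[
    [0, 0, -0.4, 0, 0, 0, 0],
    [0, 0, -0.4, 0, 0, 0, 0],
  ],
)

```text
time: 3.55
position: [0.6223, 0.0091, 0.1702]
tool_rot: [0.45, 0.545, -0.446, 0.549]
ft_force: [0.5, -2.3, 0.0]
grip_width: 0.0004
```

```bash
python3 -c "
from h import *
goal(0,-.083,.17,-1.5708)"
```

```text
t 3.55 local [ 0.0008 -0.0862] z 0.1702 F(chest) [ 0.1 -2.4] 0.0 grip 0.0004
 shift cm [ 0.02 -0.08 -0.32] rot [ 0.004  0.001 -0.008] q [-0.17  0.58  1.5   0.    1.06  1.21]
```

Contact at about 2 N, as expected. Now I'll creep to the stop.

arm_command(
  plan=[
    [0, 0, -0.3, 0, 0, 0, 0],
    [0, 0, -0.2, 0, 0, 0, 0],
  ],
)

```text
time: 3.8
position: [0.6214, 0.0141, 0.1702]
tool_rot: [0.45, 0.545, -0.446, 0.549]
ft_force: [-0.3, -2.4, -0.2]
grip_width: 0.0006
```

```bash
python3 -c "
from h import *
goal(0,-.083,.17,-1.5708)"
```

```text
t 3.80 local [ 0.0008 -0.0811] z 0.1702 F(chest) [-0.8 -2.3] -0.2 grip 0.0006
 shift cm [ 0.02 -0.08  0.19] rot [ 0.004  0.002 -0.008] q [-0.16  0.58  1.5   0.    1.05  1.21]
```

arm_command(
  plan=[
    [0, 0, -0.2, 0, 0, 0, 0],
    [0, 0, -0.2, 0, 0, 0, 0],
  ],
)

```text
time: 4.05
position: [0.6205, 0.0182, 0.1702]
tool_rot: [0.45, 0.545, -0.446, 0.549]
ft_force: [-0.5, -2.5, -1.2]
grip_width: 0.0005
```

```bash
python3 -c "
from h import *
goal(0,-.083,.17,-1.5708)"
```

```text
t 4.05 local [ 0.0008 -0.0769] z 0.1702 F(chest) [-1.  -2.3] -1.2 grip 0.0005
 shift cm [ 0.02 -0.08  0.61] rot [ 0.004  0.002 -0.008] q [-0.15  0.58  1.5   0.    1.05  1.22]
```

arm_command(
  plan=[
    [0, 0, -0.2, 0, 0, 0, 0],
    [0, 0, -0.2, 0, 0, 0, 0],
  ],
)

```text
time: 4.3
position: [0.6203, 0.0198, 0.1703]
tool_rot: [0.448, 0.544, -0.447, 0.551]
ft_force: [1.2, -8.4, -1.0]
grip_width: 0.0004
```

arm_command(
  plan=[
    [0, 0, -0.2, 0, 0, 0, 0],
  ],
)

```text
time: 4.42
position: [0.6204, 0.0196, 0.1704]
tool_rot: [0.447, 0.543, -0.448, 0.552]
ft_force: [0.7, -7.6, -2.1]
grip_width: 0.0006
```

arm_command(
  plan=[
    [0, 0, -0.2, 0, 0, 0, 0],
  ],
)

```text
time: 4.55
position: [0.6204, 0.0196, 0.1704]
tool_rot: [0.446, 0.542, -0.449, 0.554]
ft_force: [-0.6, -7.5, -1.6]
grip_width: 0.0002
```

```bash
python3 -c "
from h import *
goal(0,-.073,.17,-1.5708)"
```

```text
t 4.55 local [ 0.0009 -0.0755] z 0.1704 F(chest) [-2.1 -7.3] -1.6 grip 0.0002
 shift cm [ 0.03 -0.09 -0.25] rot [ 0.007  0.015 -0.008] q [-0.14  0.58  1.5  -0.01  1.05  1.23]
```

The force jumps to about 7.5 N and motion stops after about 20 mm of 2 N drag, so the bolt is at its stop. Next I'll back off and go round to the +x side.

arm_command(
  plan=[
    [0, 0, 0.8, 0, 0, 0, 0],
    [0, 0, 0.8, 0, 0, 0, 0],
    [0, 1.5, 0, 0, -0.015, 0, 0],
    [0, 1.5, 0, 0, 0, 0, 0],
    [0, 1.3, 0, 0, 0, 0, 0],
    [0, 0, 0, 0, 0, 0, 0],
  ],
)

```text
time: 5.3
position: [0.6695, 0.0153, 0.1711]
tool_rot: [0.445, 0.538, -0.451, 0.557]
ft_force: [-0.4, 0.1, -0.9]
grip_width: 0.0004
```

```bash
python3 - <<'E'
from h import *
goal(.045,-.057,.167,-1.5708)
im,d,K,r,p=cam('top'); cv2.imwrite('pics/t3.png',cv2.resize(im[110:270,220:400],None,fx=3,fy=3,interpolation=cv2.INTER_CUBIC))
E
```

```text
t 5.30 local [ 0.0483 -0.0892] z 0.1711 F(chest) [-0.4  0.2] -0.9 grip 0.0004
 shift cm [ 0.32 -0.32 -3.23] rot [ 0.005  0.027 -0.01 ] q [-0.13  0.64  1.37 -0.02  1.11  1.25]
```

View pics/t3.png

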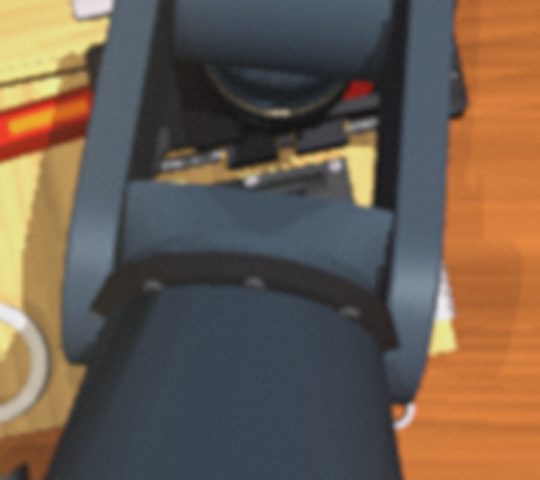

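The arm hides the knob from the top camera too, so I'll continue by force. Forward first, then push towards -x.

arm_command(
  plan=[
    [0.1, 0, -1.2, 0, 0.015, 0, 0],
    [0.2, 0, -1.1, 0, 0.012, -0.005, 0],
    [0.1, 0, -0.9, 0, 0, -0.005, 0],
    [0, -0.8, 0, 0, 0, 0, 0],
    [0, -0.7, 0, 0, 0, 0, 0],
  ],
)

```text
time: 5.98
position: [0.6449, 0.0469, 0.166]
tool_rot: [0.447, 0.549, -0.448, 0.546]
ft_force: [-0.0, -1.7, -0.9]
grip_width: 0.0008
```

```bash
python3 -c "
from h import *
goal(.02,-.057,.167,-1.5708)"
```

```text
t 5.97 local [ 0.0303 -0.0534] z 0.1660 F(chest) [-0.3 -1.6] -0.9 grip 0.0008
 shift cm [-0.1  -1.03  0.35] rot [ 0.006 -0.003  0.004] q [-0.1   0.62  1.43  0.    1.1   1.27]
```

arm_command(
  plan=[
    [0, -0.5, 0.3, 0, 0, 0, 0],
    [0, -0.5, 0, 0, 0, 0, 0],
    [0, -0.4, 0, 0, 0, 0, 0],
  ],
)

```text
time: 6.35
position: [0.631, 0.0401, 0.1667]
tool_rot: [0.448, 0.548, -0.448, 0.546]
ft_force: [1.4, 1.1, 0.8]
grip_width: 0.0008
```

```bash
python3 -c "
from h import *
goal(-.01,-.057,.167,-1.5708)"
```

```text
t 6.35 local [ 0.0154 -0.0574] z 0.1667 F(chest) [1.6 0.8] 0.8 grip 0.0008
 shift cm [-0.03 -2.54 -0.05] rot [ 0.005 -0.003  0.002] q [-0.11  0.6   1.46  0.    1.08  1.26]
```

arm_command(
  plan=[
    [0, -0.4, 0, 0, 0, 0, 0],
    [0, -0.4, 0, 0, 0, 0, 0],
  ],
)

```text
time: 6.6
position: [0.6235, 0.0387, 0.1672]
tool_rot: [0.449, 0.548, -0.447, 0.546]
ft_force: [1.4, 1.4, -1.1]
grip_width: 0.0005
```

```bash
python3 -c "
from h import *
goal(-.01,-.057,.167,-1.5708)"
```

```text
t 6.60 local [ 0.0077 -0.0574] z 0.1672 F(chest) [1.7 1.1] -1.1 grip 0.0005
 shift cm [ 0.02 -1.77 -0.05] rot [ 0.004 -0.004 -0.   ] q [-0.12  0.59  1.49  0.    1.06  1.25]
```

It's moving at about 1.5 N, past the 0.1 rad rocking limit, so the stem is in the notch.

arm_command(
  plan=[
    [0, -0.4, 0, 0, 0, 0, 0],
    [0, -0.4, 0, 0, 0, 0, 0],
    [0, -0.4, 0, 0, 0, 0, 0],
  ],
)

```text
time: 6.98
position: [0.6112, 0.0362, 0.1667]
tool_rot: [0.449, 0.548, -0.447, 0.546]
ft_force: [1.6, 1.3, -0.5]
grip_width: 0.0005
```

arm_command(
  plan=[
    [0, -0.4, 0, 0, 0, 0, 0],
    [0, -0.4, 0, 0, 0, 0, 0],
  ],
)

```text
time: 7.22
position: [0.6035, 0.0346, 0.1666]
tool_rot: [0.449, 0.547, -0.447, 0.547]
ft_force: [2.3, 1.3, -1.7]
grip_width: 0.0006
```

```bash
python3 -c "
from h import *
goal(-.014,-.057,.167,-1.5708)"
```

```text
t 7.22 local [-0.0127 -0.0575] z 0.1666 F(chest) [2.5 0.8] -1.7 grip 0.0006
 shift cm [-0.04 -0.13 -0.05] rot [ 0.004 -0.003 -0.002] q [-0.13  0.57  1.54  0.    1.03  1.24]
```

arm_command(
  plan=[
    [0, -0.3, 0, 0, 0, 0, 0],
    [0, 0.6, 0, 0, 0, 0, 0],
    [-2, 0, 0, 0, 0, 0, 0],
    [-2, 0, 0, 0, 0, 0, 0],
    [0, -2, 0, 0, 0, 0, 0],
    [0, -1.6, 0, 0, 0, 0, 0],
    [0, 0, 0, 0, 0, 0, 0],
  ],
)

```text
time: 8.1
position: [0.568, 0.0264, 0.2077]
tool_rot: [0.446, 0.549, -0.449, 0.545]
ft_force: [0.2, 0.2, 1.1]
grip_width: 0.0003
```

```bash
python3 -c "
from h import *
goal(-.045,-.057,.18,-1.5708)"
```

```text
t 8.10 local [-0.0491 -0.0587] z 0.2077 F(chest) [0.2 0.2] 1.1 grip 0.0003
 shift cm [ 2.76  0.43 -0.17] rot [ 0.006 -0.002  0.006] q [-0.15  0.47  1.59 -0.    1.09  1.22]
```

arm_command(
  plan=[
    [1.2, 0.3, -0.1, 0, 0, 0, 0],
    [1.2, 0.1, 0, 0, 0, 0, 0],
    [0.5, 0, 0, 0, 0, 0, 0],
    [0.5, 0, 0, 0, 0, 0, 0],
  ],
)

```text
time: 8.6
position: [0.5725, 0.0282, 0.1705]
tool_rot: [0.446, 0.55, -0.449, 0.545]
ft_force: [-1.8, -0.9, 2.5]
grip_width: 0.0004
```

```bash
python3 -c "
from h import *
goal(-.045,-.057,.16,-1.5708)"
```

```text
t 8.60 local [-0.0444 -0.0578] z 0.1705 F(chest) [-1.9 -0.5] 2.5 grip 0.0004
 shift cm [ 1.05 -0.05 -0.08] rot [ 0.006 -0.002  0.008] q [-0.15  0.53  1.61 -0.    1.01  1.23]
```

arm_command(
  plan=[
    [0.5, 0, 0, 0, 0, 0, 0],
    [0.4, 0, 0, 0, 0, 0, 0],
  ],
)

```text
time: 8.85
position: [0.5723, 0.0282, 0.1607]
tool_rot: [0.446, 0.55, -0.449, 0.545]
ft_force: [-1.0, -0.4, 0.6]
grip_width: 0.0006
```

```bash
python3 -c "
from h import *
goal(-.045,-.057,.155,-1.5708)"
```

```text
t 8.85 local [-0.0446 -0.0578] z 0.1607 F(chest) [-1.1 -0.2] 0.6 grip 0.0006
 shift cm [ 0.57 -0.04 -0.08] rot [ 0.006 -0.002  0.008] q [-0.15  0.54  1.62 -0.    0.99  1.23]
```

arm_command(
  plan=[
    [0.3, 0, 0, 0, 0, 0, 0],
    [0.2, 0, 0, 0, 0, 0, 0],
  ],
)

```text
time: 9.1
position: [0.5724, 0.0283, 0.1554]
tool_rot: [0.446, 0.55, -0.449, 0.545]
ft_force: [-0.5, 0.5, 1.9]
grip_width: 0.0005
```

arm_command(
  plan=[
    [0.2, 0, 0, 0, 0, 0, 0],
    [0.2, 0, 0, 0, 0, 0, 0],
  ],
)

```text
time: 9.35
position: [0.5725, 0.0282, 0.1543]
tool_rot: [0.446, 0.55, -0.449, 0.545]
ft_force: [-4.5, 0.4, 16.1]
grip_width: 0.0006
```

```bash
python3 -c "
from h import *
goal(-.045,-.057,.155,-1.5708)"
```

```text
t 9.35 local [-0.0444 -0.0578] z 0.1543 F(chest) [-4.4  1.3] 16.1 grip 0.0006
 shift cm [-0.06 -0.06 -0.08] rot [ 0.006 -0.002  0.007] q [-0.15  0.55  1.63 -0.    0.98  1.23]
```

The force is firm, 16 N at z = 0.154, where the 1.45 rad stop was predicted. I'll retreat and look.

arm_command(
  plan=[
    [-1, 0, 0, 0, 0, 0, 0],
    [-3, 0, 0, 0, 0, 0, 0],
    [-4, 0, 0, 0, 0, 0, 0],
    [-4, 0, 0, 0, 0, 0, 0],
    [-1, 0, 5, 0, 0, 0, 0],
    [0, 0, 5, 0, 0, 0, 0],
    [0, 0, 5, 0, 0, 0, 0],
    [0, 0, 5, 0, 0, 0, 0],
    [0, 0, 5, 0, 0, 0, 0],
    [0, 0, 5, 0, 0, 0, 0],
    [0, 0, 3, 0, 0, 0, 0],
    [0, 0, 0, 0, 0, 0, 0],
  ],
)

```text
time: 10.85
position: [0.646, -0.3051, 0.2923]
tool_rot: [0.448, 0.545, -0.446, 0.551]
ft_force: [-0.5, -0.1, -0.4]
grip_width: 0.0004
```

```bash
python3 - <<'E'
from h import *
goal(-.045,-.057,.3,-1.5708)
def loc(q): return (q-C)@Rz
for n in('top','scene'):
    im,d,K,r,p=cam(n); P=cloud(d,K,r,p); Q=loc(P[...,:2]); z=P[...,2]
    if n=='top': a=im[100:280,150:400]
    else: a=im[110:300,180:440]
    cv2.imwrite(f'pics/{n}9.png',cv2.resize(a,None,fx=3,fy=3,interpolation=cv2.INTER_CUBIC))
    k=(Q[...,0]>-.06)&(Q[...,0]<-.03)&(Q[...,1]>-.1)&(Q[...,1]<-.03)&(z>.135)&(z<.2)
    print(n,'knob',k.sum(),Q[k].mean(0) if k.any() else '',z[k].max() if k.any() else '')
    k=(Q[...,0]>-.02)&(Q[...,0]<.02)&(Q[...,1]>-.1)&(Q[...,1]<-.03)&(z>.17)&(z<.21); print(' above barrel',k.sum())
    lid=(abs(Q[...,0])<.1)&(abs(z-.125)<.02)
    for s in(-1,1):
        m=lid&(Q[...,1]*s>.005)&(Q[...,1]*s<.02); print(' lid z near seam',s,np.median(z[m]))
    m=((abs(z-.125)<.006)&(abs(Q[...,0])<.15)&(abs(Q[...,1])<.22)).astype(np.uint8); m=cv2.morphologyEx(m,cv2.MORPH_OPEN,np.ones((3,3)))
    cs,_=cv2.findContours(m,0,2); c=max(cs,key=cv2.contourArea); print(' rect',cv2.minAreaRect(P[c[:,0,1],c[:,0,0],:2].astype(np.float32)))
E
```

```text
t 10.85 local [-0.0366 -0.399 ] z 0.2923 F(chest) [-0.5 -0. ] -0.4 grip 0.0004
 shift cm [ -0.93  -0.54 -34.21] rot [ 0.009  0.004 -0.008] q [-0.6   0.59  1.11  0.    1.43  0.77]
top knob 118 [-0.0432665  -0.05672125] 0.15669148820689016
 above barrel 0
 lid z near seam -1 0.12480171625273506
 lid z near seam 1 0.1247940427855605
 rect ((0.6050733923912048, 0.09350268542766571), (0.22026751935482025, 0.36189931631088257), 11.10684585571289)
scene knob 90 [-0.04177285 -0.05882437] 0.1578614105579167
 above barrel 0
 lid z near seam -1 0.1255813674910884
 lid z near seam 1 0.12586521306509024
 rect ((0.6033953428268433, 0.09375215321779251), (0.22153602540493011, 0.36432939767837524), 11.157139778137207)
```

View pics/scene9.png

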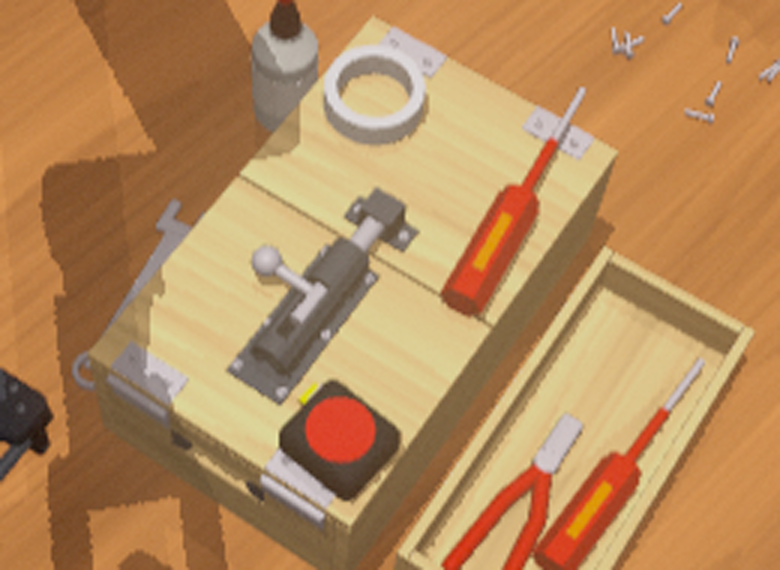

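The crop shows the knob at (267,260), level on the -x side, and the rod in the keeper at (375,225). All the tools are in place and the arm is clear.

```bash
python3 -c "
from h import *
print(workorder.hand_in())"
```

```text
the job is handed in; nothing more can be done
None
```

The chest is locked and the job is handed in; it reports no verdict. I pushed the knob about 20 mm along the slot with shut fingertips until it met the stop: about 2 N of drag, then 7.5 N with no further motion. I then pushed it over into the notch from the +x side and pressed it down until it stopped at 16 N.

**Last checks, from the top and scene cameras:**
- **Bolt:** the knob is at chest y = -57 mm (top) and -59 mm (scene), against -57 mm for fully home. That is within the calibration error.
- **Turn:** the top of the knob is at 157–158 mm, about 1.4 rad by the geometry and above the 1.25 rad needed.
- **Lid and chest:** the leaves are level at the seam. The lid centre moved less than 1 mm by the top camera and about 2 mm by the scene camera.
- **Surroundings:** the tools look undisturbed in the final picture. I did not measure their positions again. The arm is clear of everything.

While the bolt was being pushed, the gripper hid the knob from the cameras. I judged those steps by force and position, and the pictures after retreating agree. No check failed.

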